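# Extend the photo stand's boom by one hole

### The arm

A 6-joint arm with a two-finger parallel gripper is mounted at the origin on the work surface. World frame = base frame: x ahead of the robot, y to its left, z up, the work surface at z = 0. Lengths are in m, angles in degrees, forces in N, time in s.
With the tool pointing down it reaches from about 0.25 to 0.725 m from the base axis. Payload 9.7 kg.
Tool frame: the origin (TCP) lies midway between the tips of the shut fingers; the grasp point (between the pads) lies bot.grasp_offset behind it (bot.grasp_offset is the distance from the TCP to the grasp point, in m); x points along the fingers, y is the direction in which the jaws open and shut, and the axes are right-handed (so a half turn about x gives the same grasp; the last joint's range is limited). The gripper opens to 85 mm and grips with 20 to 120 N. Pads are 22 mm wide; open, the fingers measure 114 mm over their backs; the gripper's body (76 mm by 85 mm) begins 54 mm behind the grasp point. The pads swing forward as they close: fully open they stand 13 mm farther back than shut.
Start: joints at [-68.812, 4.979, 10.078, 95.1, 0, 90], TCP at [0.199, -0.513, 0.231] pointing down, gripper open.
Joint ranges: [-179.16, 179.16], [-48.56, 103.87], [-65.8, 70.77], [-126.05, 130.52], [-82.76, 87.17], [-180, 180]. Speed limits (degrees/s): [127.2, 127.2, 147.25, 180, 180, 180].

### API

Orientations are given as [roll, pitch, yaw] about the fixed x, y, z axes, in that order (R = Rz(yaw) Ry(pitch) Rx(roll)).
In Python, from workcell import status, camera, bot gives the robot as it stands.
- The arm moves only by the shell command python3 -m jog 'ROWS' [OPENING] [FORCE]. ROWS is text: rows parted by semicolons, each of 4 numbers parted by spaces: the shift along the tool's x, y, z in mm, then the turn about the tool's x in degrees. A call has exactly 8 rows; each row is the pose to reach, as a shift and turn from the pose commanded when the call began, along the tool's axes at that moment; what a row does not reach only later rows make up. A row lasts 1/8 s, in which the tool goes at most 62.5 mm and 10.7 degrees, less where a joint would pass 70% of its speed; a pose out of reach is approached as far as the arm can. A call with a gripper value outside its range is refused whole. OPENING is the opening, from 0 (shut) to 1 (fully open), set as the call begins (- or left out, the last holds). The fingers move at their own pace and stop on an object; FORCE is the grip in N (left out, the last holds). Time passes only in rows, so rows that repeat a pose let the fingers close, or fill a call up. It gives the time, the measured TCP pose, the force and the opening at its end, in the units of the state.
- status.get_obs(): the state, without advancing time (a new reading comes with each control period).
- camera(name): name is "scene" or "top"; returns a dict with "color" (480x640x3 uint8, red, green, blue), "vfov" (degrees; the focal length in pixels is half the picture's height over the tangent of half this angle, whatever the lens; pixels are square), "cx", "cy" (the principal point, pixels), "D" ([k1, k2, p1, p2, k3] as OpenCV has them; the pictures are not rectified), "rvec" (rotation vector, rad) and "tvec" (3), from world to camera coordinates, as OpenCV has them. Camera axes: x right, y down, z forward; pixel columns grow to the right and rows downward; lengths in m; the calibration is good to about 2 mm. A picture is of the moment at which its call begins. There is no depth.
- bot.job_done(): hands the job in, once; it reports no verdict.
The state is a dict: "time": time; "q": joint angles; "qd": joint speeds; "joint_efforts": joint torques, N m; "ee_pos": TCP position; "tcp_rot": TCP orientation; "wrist_force": force on the tool from outside, world axes, zero at the start; "torque": the same for the moment, N m; "opening": finger opening in m.
Only numpy, scipy, OpenCV 4.12 (cv2) and the standard library are available. Lean on these libraries where they do the work, as an engineer would, in place of code of your own. Each camera call takes 0.05 s, during which the arm holds its last target. There are 200 camera calls.

### The job

The camera on the photo stand must reach further over the parcel: press the boom's sprung button in, slide the boom out, and let the button pop back up by itself in the very next hole, never forcing the boom while the button is caught in a hole. Then swing the clamp lever round until it is fully at its stop, and let go. Leave the other things on the table where they are.

Things in the scene. Friction and masses are not known exactly. Their poses are not given: they have to be found in the camera images.
- stand: The photo stand, fixed. Origin on the table under the rail's first hole; z up, +y along the slotted steel rail, the way the boom slides out. The rail's flat top is 180 mm above the table, 43 mm wide, from 130 mm behind to 136 mm ahead of the first hole; the screwed-on strip stands 1.5 mm proud of it. The camera hangs 220 mm ahead.
- button_top (a point): Centre of the top of the boom's black button cap, a block 22 x 22 mm in plan, 30 mm high, on a thin neck, its sides free to grasp from above. Not pressed, its top is 40 mm and its underside 10 mm above the rail. Axes as the stand's. The cap travels with the boom, which can be pushed by it. It starts locked in the first hole, with 1.5 mm of play either way.
- button (a joint): How far the button is pressed down, m: 0 out, 0.008 bottomed; spring 6 N at first, 12 N at the bottom. Press 5 to 7 mm to free it from a hole. Between holes the strip holds it 3.5 to 4 mm in by itself. Over a hole it springs up to 0, locking the boom, unless something holds it down: so let go of the cap once it is off the hole and push on its side only.
- boom (a joint): How far the boom (inner tube with camera) has slid out of the first hole, m; sliding takes 3 to 5 N. The punched strip is screwed on through slots, so the next hole may lie anywhere from 0.048 to 0.074 (not measured, find it by feel); a further, unwanted hole is 0.034 beyond it. Locked in a hole it has 3 mm of play; pushing it then with over 20 N harms it.
- lever (a joint): Angle of the clamp lever, rad: 0 when it sticks out square across the rail, 1.571 closed at its stop, lying along the rail and pointing away from the camera. It starts open, at 0 to 0.4. It turns about a vertical pin, anticlockwise from above to close, stiffly (about 2 N at the peg), and stays where it is left.
- lever_peg (a point): Centre of the top of the upright round peg at the end of the clamp lever: 16 mm across, 30 mm high, 68 mm from the pivot. Its top is 42 mm above the rail's top.
- lever_pivot (a point): Pivot of the clamp lever, on top of the rail 105 mm behind the first hole. Axes as the stand's: the open lever points to its -x, the closed lever to its -y.
- parcel_mid (a point): Centre of a bystander, not to be moved: cardboard parcel 110 x 80 x 60 mm under the camera.
- books_mid (a point): Centre of a bystander, not to be moved: two stacked books about 135 x 195 x 60 mm.
- tape_mid (a point): Centre of a bystander, not to be moved: roll of packing tape, 100 mm across, 48 mm high.
- psu_mid (a point): Centre of a bystander, not to be moved: metal PC power supply 140 x 150 x 86 mm.
- webcam_mid (a point): Centre of a bystander, not to be moved: ball webcam on a small foot, 86 mm high.
- jar_mid (a point): Centre of a bystander, not to be moved: glass jar 60 mm across, 75 mm high.
- drive_mid (a point): Centre of a bystander, not to be moved: bare hard disk 100 x 146 x 26 mm.

How it is judged:
By the outcome, as a careful person would: the job done as asked, in the order asked, and still so for the second after the job is handed in, with the robot touching nothing.
It also fails if it takes over 64 s, if anything falls off the work surface, if the arm or the gripper's body presses on something with over 40 N, if the wrist force passes 120 N, or if a joint passes its speed limit or range.

## Working session

There is one attempt and no reset: what is moved stays moved. The work goes in short steps, Python scripts to look and compute and a shell command to move; the robot and the scene stay as the last step left them, time stands still between calls to the robot, and variables do not carry over. Pictures are saved under pics/ and viewed, about 8 in all and at most 12, crops included, and the job is handed in when it is done.

```bash
ls; mkdir -p pics; python3 - <<'E'
from workcell import status,camera,bot
import cv2
s=status.get_obs();print(s,bot.grasp_offset)
for n in("scene","top"):
    c=camera(n);cv2.imwrite(f"pics/{n}0.png",c["color"][:,:,::-1]);print({k:v for k,v in c.items() if k!="color"})
E
```

```text
pics
{'time': 0.0, 'q': array([-6.88130470e+01,  5.01149032e+00,  1.00334502e+01,  9.50989793e+01,
       -2.28994015e-03,  9.00002185e+01]), 'qd': array([ 0.06486731,  0.05122797,  0.05984786, -0.06657122, -0.06152571,
       -0.00024685]), 'joint_efforts': array([-2.10823473e-04, -5.20385528e+01,  4.64810264e+01,  1.59245561e-02,
        4.66838071e-05,  6.48238242e-06]), 'ee_pos': array([ 0.19868275, -0.51261239,  0.23057033]), 'tcp_rot': array([-88.29676686,  89.92294655, 112.88996917]), 'wrist_force': array([-0.00191716,  0.2235563 , -0.33823123]), 'torque': array([-0.00336331, -0.00817051,  0.00393632]), 'opening': 0.08505724532166792} 0.0187
{'vfov': 52.07009502710243, 'cx': 315.0777926641729, 'cy': 236.05647946947627, 'D': array([-0.10846028,  0.        ,  0.        ,  0.        ,  0.        ]), 'rvec': array([ 2.22880337,  1.03562505, -0.38148989]), 'tvec': array([-0.33678974, -0.2461472 ,  1.94045835])}
{'vfov': 57.646026856852934, 'cx': 315.45176284742524, 'cy': 242.15225133916746, 'D': array([0.00663877, 0.        , 0.        , 0.        , 0.        ]), 'rvec': array([ 2.1268028 , -2.15581895,  0.10982017]), 'tvec': array([-0.02519632,  0.56325157,  1.24865662])}
```

View pics/scene0.png

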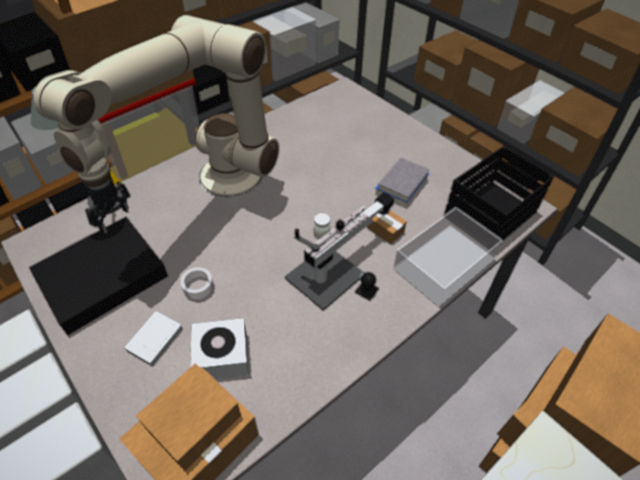

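View pics/top0.png

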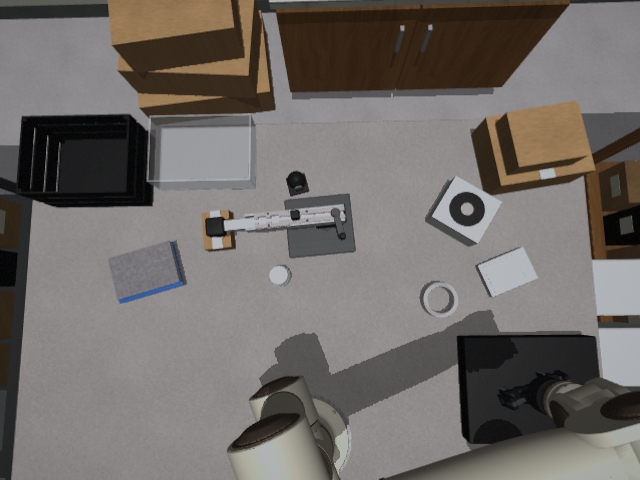

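The top view shows the rail running left (world +y), the button near (295,215) and the lever around (340,215–237). I'll zoom in on both views.

```bash
cat > h.py <<'E'
import numpy as np,cv2
from workcell import status,camera,bot
def cam(c):
    f=240/np.tan(np.radians(c["vfov"]/2));K=np.array([[f,0,c["cx"]],[0,f,c["cy"]],[0,0,1]])
    R=cv2.Rodrigues(c["rvec"])[0];return K,R,c["tvec"]
def ray(c,uv,z):
    K,R,t=cam(c);p=cv2.undistortPoints(np.array([[uv]],float),K,c["D"])[0,0]
    o=-R.T@t;d=R.T@np.array([p[0],p[1],1]);return o+d*(z-o[2])/d[2]
def px(c,P):
    K,R,t=cam(c);return cv2.projectPoints(np.array([P],float),c["rvec"],c["tvec"],K,c["D"])[0][0,0]
E
python3 - <<'E'
import cv2,numpy as np
a=cv2.imread("pics/top0.png")[190:262,196:360];b=cv2.imread("pics/scene0.png")[185:310,280:410]
a=cv2.resize(a,(780,342),interpolation=2);b=cv2.resize(b,None,fx=4.6,fy=4.6,interpolation=2)
cv2.imwrite("pics/a.png",a);cv2.imwrite("pics/b.png",b)
E
```

```text
(no output)
```

View pics/a.png

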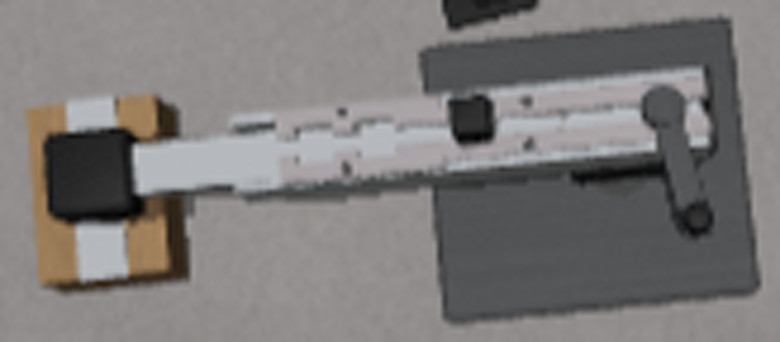

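View pics/b.png

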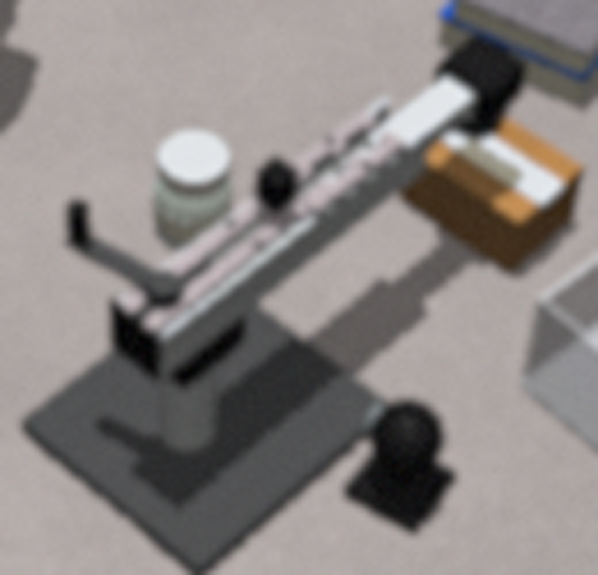

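```bash
python3 - <<'E'
from h import *
c=camera("top");s=camera("scene")
K,R,t=cam(c);print("cam",-R.T@t)
f=780/164
g=lambda u,v,z:ray(c,(196+(u+.5)/f-.5,190+(v+.5)/f-.5),z)
e=[g(275,112,.18),g(705,68,.18),g(283,187,.18),g(712,150,.18)]
for a in e:print(a.round(4))
for a,b in((e[1],e[0]),(e[3],e[2])):d=a-b;d=b-a;print("yaw stand",np.degrees(np.arctan2(-d[0],d[1])),np.linalg.norm(d))
m=(e[1]+e[3])/2;d=(e[0]+e[2]-e[1]-e[3]);d/=np.linalg.norm(d);print("rail rear mid",m,"hole",m+.13*d,"pivot",m+.025*d)
for z in(.22,.19):print("button",z,g(472,119,z).round(4))
# dark blob
G=c["color"].max(2)
w=G[205:228,285:304]<70
n,l,st,ce=cv2.connectedComponentsWithStats(w.astype(np.uint8));
for i in range(1,n):
  u=ce[i]+[285,205];print(st[i],u,ray(c,u,.22).round(4),ray(c,u,.205).round(4))
print("pivot",g(662,106,.19),"peg",g(697,216,.222))
# two view
sf=4.6;sb=lambda u,v:(280+(u+.5)/sf-.5,185+(v+.5)/sf-.5)
for nm,z,u,v in(("peg",.222,78,205),("button",.22,276,168),("button mid",.205,276,184)):print(nm,ray(s,sb(u,v),z).round(4))
E
```

```text
cam [ 0.39620621 -0.06690424  1.3097996 ]
[0.624  0.1266 0.18  ]
[ 0.6447 -0.1128  0.18  ]
[0.5816 0.1219 0.18  ]
[ 0.5984 -0.1157  0.18  ]
yaw stand 4.939776622227538 0.24030367780296527
yaw stand 4.046914419332947 0.238204976464128
rail rear mid [ 0.62155222 -0.1142442   0.18      ] hole [0.61136316 0.01535589 0.18      ] pivot [ 0.61959279 -0.0893211   0.18      ]
button 0.22 [0.6103 0.0139 0.22  ]
button 0.19 [0.6162 0.0161 0.19  ]
[0 2 1 2 2] [285.  207.5] [0.6292 0.039  0.22  ] [0.6324 0.0404 0.205 ]
[ 5  5 10 10 80] [294.825  214.7625] [0.6099 0.0139 0.22  ] [0.6129 0.0151 0.205 ]
[ 8 20 11  3 14] [298.85714286 226.71428571] [0.5789 0.0039 0.22  ] [0.5814 0.0049 0.205 ]
pivot [ 0.62161663 -0.08838385  0.19      ] peg [ 0.55561639 -0.10524258  0.222     ]
peg [ 0.5583 -0.1056  0.222 ]
button [0.6144 0.015  0.22  ]
button mid [0.6151 0.0153 0.205 ]
```

```bash
cat >> h.py <<'E'
from scipy.spatial.transform import Rotation as Ro
YAW=4.5
sy=np.array([-np.sin(np.radians(YAW)),np.cos(np.radians(YAW)),0]);sx=np.array([sy[1],-sy[0],0])
def go(target):
    s=status.get_obs();R=Ro.from_euler('xyz',s["tcp_rot"],degrees=True).as_matrix()
    print("t",s["time"],"ee",s["ee_pos"].round(4),"F stand",(sx@s["wrist_force"]).round(2),(sy@s["wrist_force"]).round(2),s["wrist_force"][2].round(2),"open",s["opening"],"q6",s["q"].round(1))
    print("axes",R.T.round(3).tolist())
    y=R[:,1];print("yaw err of tool y to stand y: turn about tool x",np.degrees(np.arctan2(np.cross(y,sy)@R[:,0],y@sy)))
    print("shift mm",(R.T@(np.array(target)-s["ee_pos"])*1e3).round(1))
E
python3 -c "
from h import *
go([.613,.015,.29])"
```

```text
t 0.2 ee [ 0.1988 -0.5127  0.2309] F stand -0.03 -0.04 -0.2 open 0.08534402607523724 q6 [-68.8   5.   10.1  95.1   0.   90. ]
axes [[-0.0, 0.001, -1.0], [0.361, -0.932, -0.001], [-0.932, -0.361, -0.0]]
yaw err of tool y to stand y: turn about tool x -163.30999297335404
shift mm [ -58.9 -342.3 -577. ]
```

```bash
python3 -m jog '-50 -10 -20 2; -60 -36 -60 4; -60 -64 -110 6; -60 -93 -160 8; -60 -122 -210 10; -60 -151 -260 12; -60 -180 -310 14; -60 -209 -360 16.7' 0.6; python3 -c "
from h import *
go([.613,.015,.29])"
```

```text
time: 1.2
ee_pos: [0.4598, -0.1861, 0.2913]
tcp_rot: [136.6, 90.0, -39.0]
wrist_force: [0.4, -1.0, -0.3]
opening: 0.0514
t 1.2 ee [ 0.4598 -0.1861  0.2913] F stand 0.36 -1.0 -0.33 open 0.051362053703322225 q6 [-22.   -0.7  11.  101.7  -0.  153.6]
axes [[0.0, -0.0, -1.0], [0.077, -0.997, 0.0], [-0.997, -0.077, -0.0]]
yaw err of tool y to stand y: turn about tool x 179.90926084146278
shift mm [   1.3 -188.8 -168.2]
```

```bash
python3 -m jog '0 -24 -21 -10; 0 -48 -42 -20; 0 -72 -63 -30; 0 -96 -84 -40; 0 -120 -105 -50; 0 -145 -126 -60; 0 -170 -150 -70; 0 -189 -168 -80';python3 -m jog '0 0 0 -10; 0 0 0 -20; 0 0 0 -30; 0 0 0 -40; 0 0 0 -50; 0 0 0 -60; 0 0 0 -70; 0 0 0 -80' ; python3 -m jog '0 0 0 -10; 0 0 0 -20; 0 0 0 -20; 0 0 0 -20; 0 0 0 -20; 0 0 0 -20; 0 0 0 -20; 0 0 0 -20' 0.5;  python3 - <<'E'
from h import *
go([.613,.015,.24])
for n in("top","scene"):
    c=camera(n)
    P=px(c,[.613,.015,.22]).round().astype(int);print(P)
    im=c["color"][P[1]-40:P[1]+30,P[0]-45:P[0]+45,::-1];cv2.imwrite(f"pics/{n}1.png",cv2.resize(im,None,fx=6,fy=6,interpolation=2))
a=cv2.imread("pics/scene1.png");cv2.imwrite("pics/c.png",a)
E
```

```text
time: 2.2
ee_pos: [0.6123, 0.0149, 0.2908]
tcp_rot: [-85.9, 90.0, 179.0]
wrist_force: [0.6, 0.3, 1.0]
opening: 0.0511
time: 3.2
ee_pos: [0.6116, 0.0137, 0.291]
tcp_rot: [-162.6, 90.0, -177.8]
wrist_force: [0.0, -0.2, -0.2]
opening: 0.0512
time: 4.2
ee_pos: [0.6116, 0.0137, 0.2913]
tcp_rot: [149.6, 90.0, 154.0]
wrist_force: [-0.3, -0.8, -0.1]
opening: 0.0426
t 4.2 ee [0.6116 0.0137 0.2913] F stand -0.35 -0.74 -0.15 open 0.04263945138462037 q6 [  1.3  16.   29.6 103.6   0.   -3.2]
axes [[-0.0, 0.0, -1.0], [-0.078, 0.997, 0.0], [0.997, 0.078, -0.0]]
yaw err of tool y to stand y: turn about tool x -0.02931929785312903
shift mm [51.3  1.2  1.5]
[294 214]
[339 221]
```

View pics/c.png

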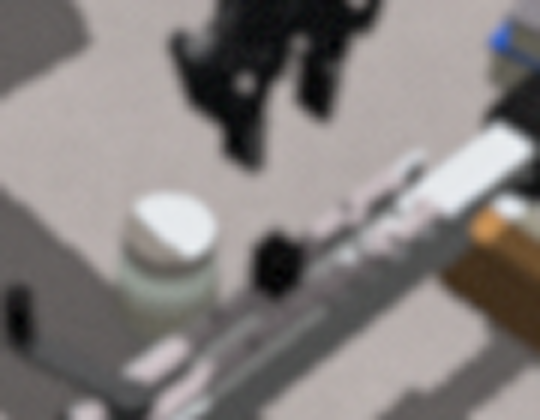

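```bash
python3 -m jog '20 1 1.5 0; 40 1 1.5 0; 60 1 1.5 0; 75 1 1.5 0; 85 1 1.5 0; 95 1 1.5 0; 95 1 1.5 0; 95 1 1.5 0' 0.5 40;python3 -m jog '0 0 0 0;0 0 0 0;0 0 0 0;0 0 0 0;0 0 0 0;0 0 0 0;0 0 0 0;0 0 0 0' 0.3 20;  python3 - <<'E'
from h import *
go([.613,.015,.19])
c=camera("scene")
P=px(c,[.613,.015,.22]).round().astype(int)
im=c["color"][P[1]-40:P[1]+30,P[0]-45:P[0]+45,::-1];cv2.imwrite(f"pics/d.png",cv2.resize(im,None,fx=6,fy=6,interpolation=2))
E
```

```text
time: 5.3
ee_pos: [0.6132, 0.0148, 0.1969]
tcp_rot: [-2.5, 90.0, 2.0]
wrist_force: [-0.4, 0.3, -0.4]
opening: 0.0425
time: 6.3
ee_pos: [0.613, 0.0149, 0.1963]
tcp_rot: [55.1, 90.0, 59.5]
wrist_force: [-0.4, 0.5, -1.1]
opening: 0.0259
t 6.3 ee [0.613  0.0149 0.1963] F stand -0.38 0.53 -1.07 open 0.025908620922643056 q6 [ 1.4 13.2 15.5 92.3  0.  -3.1]
axes [[0.0, 0.0, -1.0], [-0.078, 0.997, 0.0], [0.997, 0.078, 0.0]]
yaw err of tool y to stand y: turn about tool x -0.013025926488899822
shift mm [ 6.3  0.1 -0. ]
```

View pics/d.png

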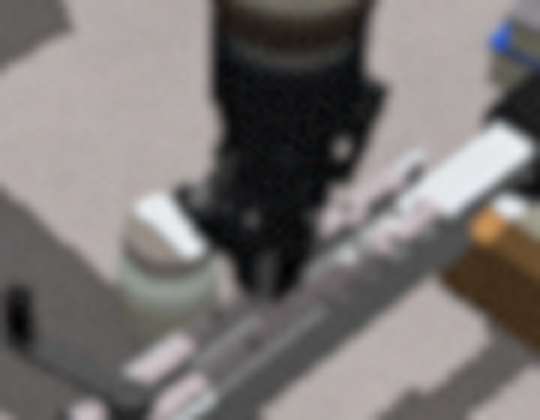

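The cap is between the fingers with no side force, so I'll grip it.

```bash
python3 -m jog '0 0 0 0;0 0 0 0;0 0 0 0;0 0 0 0;0 0 0 0;0 0 0 0;0 0 0 0;0 0 0 0' 0.2 30;  python3 - <<'E'
from h import *
go([.613,.015,.19])
E
```

```text
time: 7.35
ee_pos: [0.6131, 0.0149, 0.1964]
tcp_rot: [0.9, 90.0, 5.4]
wrist_force: [-1.2, -0.1, 3.4]
opening: 0.0213
t 7.35 ee [0.6131 0.0149 0.1964] F stand -1.17 0.03 3.45 open 0.021251937662021814 q6 [ 1.4 13.2 15.5 92.3  0.  -3.1]
axes [[0.0, 0.0, -1.0], [-0.078, 0.997, 0.0], [0.997, 0.078, 0.0]]
yaw err of tool y to stand y: turn about tool x -0.012073701530251446
shift mm [ 6.4  0.1 -0. ]
```

```bash
python3 -m jog '1 0 0 0;2 0 0 0;3 0 0 0;4 0 0 0;5 0 0 0;6 0 0 0;6 0 0 0;6 0 0 0';  python3 - <<'E'
from h import *
go([.613,.015,.19])
E
```

```text
time: 8.35
ee_pos: [0.6131, 0.0148, 0.1914]
tcp_rot: [-2.3, 89.9, 2.2]
wrist_force: [-2.4, -0.5, 9.2]
opening: 0.021
t 8.35 ee [0.6131 0.0148 0.1914] F stand -2.43 -0.31 9.16 open 0.020989487954606336 q6 [ 1.4 13.1 14.8 91.6  0.  -3.1]
axes [[0.001, 0.0, -1.0], [-0.078, 0.997, -0.0], [0.997, 0.078, 0.001]]
yaw err of tool y to stand y: turn about tool x -0.013579404988427619
shift mm [ 1.4  0.2 -0.1]
```

```bash
python3 -m jog '1 0 0 0;1 0 0 0;1 0.5 0 0;1 1 0 0;1 1.5 0 0;1 2 0 0;1 2.5 0 0;1 3 0 0';  python3 - <<'E'
from h import *
go([.613,.015,.19])
E
```

```text
time: 9.35
ee_pos: [0.6129, 0.0174, 0.1906]
tcp_rot: [-31.1, 89.9, -26.6]
wrist_force: [-2.9, -2.8, 9.7]
opening: 0.0217
t 9.35 ee [0.6129 0.0174 0.1906] F stand -3.15 -2.58 9.66 open 0.021705613532106604 q6 [ 1.6 13.1 14.7 91.5 -0.1 -2.8]
axes [[0.002, -0.001, -1.0], [-0.078, 0.997, -0.001], [0.997, 0.078, 0.002]]
yaw err of tool y to stand y: turn about tool x -0.034272845155349195
shift mm [ 0.6 -2.3 -0.1]
```

```bash
python3 -m jog '0 0.4 0 0;0 0.8 0 0;0 1.1 0 0;0 1.4 0 0;0 1.6 0 0;0 1.8 0 0;0 2 0 0;0 2 0 0';  python3 - <<'E'
from h import *
go([.613,.015,.19])
E
```

```text
time: 10.35
ee_pos: [0.6128, 0.0193, 0.1906]
tcp_rot: [-30.1, 89.9, -25.6]
wrist_force: [-2.3, -3.8, 10.5]
opening: 0.0213
t 10.35 ee [0.6128 0.0193 0.1906] F stand -2.61 -3.56 10.49 open 0.02126004485507186 q6 [ 1.8 13.  14.6 91.5 -0.  -2.6]
axes [[0.002, -0.001, -1.0], [-0.078, 0.997, -0.001], [0.997, 0.078, 0.002]]
yaw err of tool y to stand y: turn about tool x -0.037499684064105365
shift mm [ 0.6 -4.3 -0.1]
```

```bash
python3 -m jog '0 2 0 0;0 4 0 0;0 6 0 0;0 8 0 0;0 10 0 0;0 12 0 0;0 13 0 0;0 13 0 0'; python3 -m jog '0 0 0 0;0 0 0 0;0 0 0 0;0 0 0 0;0 0 0 0;-4 0 0 0;-4 0 0 0;-4 0 0 0' 0.4;  python3 - <<'E'
from h import *
go([.613,.015,.19])
E
```

```text
time: 11.35
ee_pos: [0.6116, 0.0324, 0.1905]
tcp_rot: [-29.5, 89.9, -25.0]
wrist_force: [-3.7, -2.7, 10.1]
opening: 0.0213
time: 12.35
ee_pos: [0.6117, 0.0328, 0.1934]
tcp_rot: [-1.2, 90.0, 3.3]
wrist_force: [-1.1, -0.1, 0.2]
opening: 0.0342
t 12.35 ee [0.6117 0.0328 0.1934] F stand -1.15 0.01 0.19 open 0.03423519874328667 q6 [ 3.1 13.1 15.  91.9  0.  -1.4]
axes [[0.0, 0.0, -1.0], [-0.078, 0.997, -0.0], [0.997, 0.078, 0.0]]
yaw err of tool y to stand y: turn about tool x -0.01212644881733654
shift mm [  3.4 -17.8  -0.1]
```

```bash
python3 -m jog '0 5 0 0;0 10 0 0;0 15 0 0;0 20 0 0;0 25 0 0;0 28 0 0;0 30.5 0 0;0 32 0 0';  python3 - <<'E'
from h import *
go([.613,.015,.19])
c=camera("top");cv2.imwrite("pics/top2.png",c["color"][:,:,::-1])
E
```

```text
time: 13.35
ee_pos: [0.609, 0.0648, 0.1934]
tcp_rot: [33.8, 90.0, 38.3]
wrist_force: [-2.5, -4.3, 2.3]
opening: 0.034
t 13.35 ee [0.609  0.0648 0.1934] F stand -2.82 -4.05 2.26 open 0.03402365700052414 q6 [ 6.1 13.1 15.  91.9  0.   1.6]
axes [[0.0, 0.0, -1.0], [-0.078, 0.997, 0.0], [0.997, 0.078, 0.0]]
yaw err of tool y to stand y: turn about tool x -0.006443064052711507
shift mm [  3.4 -50.    0. ]
```

```bash
python3 -m jog '0 0.3 0 0;0 0.6 0 0;0 0.9 0 0;0 1.2 0 0;0 1.5 0 0;0 1.8 0 0;0 2 0 0;0 2 0 0'
```

```text
time: 14.4
ee_pos: [0.609, 0.0667, 0.1933]
tcp_rot: [0.4, 90.0, 4.9]
wrist_force: [0.3, -3.3, 2.7]
opening: 0.034
```

```bash
python3 -m jog '0 0.3 0 0;0 0.6 0 0;0 0.9 0 0;0 1.1 0 0;0 1.3 0 0;0 1.5 0 0;0 1.5 0 0;0 1.5 0 0'
```

```text
time: 15.4
ee_pos: [0.6088, 0.0682, 0.1933]
tcp_rot: [133.7, 90.0, 138.1]
wrist_force: [1.2, -2.3, 2.0]
opening: 0.0341
```

```bash
python3 -m jog '0 0.3 0 0;0 0.6 0 0;0 0.9 0 0;0 1.1 0 0;0 1.3 0 0;0 1.5 0 0;0 1.5 0 0;0 1.5 0 0'
```

```text
time: 16.4
ee_pos: [0.6087, 0.0697, 0.1933]
tcp_rot: [108.0, 90.0, 112.5]
wrist_force: [1.2, -3.1, 2.1]
opening: 0.0343
```

```bash
python3 -m jog '0 0.3 0 0;0 0.6 0 0;0 0.9 0 0;0 1.1 0 0;0 1.3 0 0;0 1.5 0 0;0 1.5 0 0;0 1.5 0 0'; python3 -c "
from h import *
go([0.613,.015,.19])"
```

```text
time: 17.4
ee_pos: [0.6086, 0.0712, 0.1932]
tcp_rot: [155.0, 90.0, 159.5]
wrist_force: [0.0, -2.3, 1.6]
opening: 0.0344
t 17.4 ee [0.6086 0.0712 0.1932] F stand -0.16 -2.3 1.58 open 0.034426226504296734 q6 [ 6.7 13.1 15.  91.9  0.   2.2]
axes [[-0.0, 0.0, -1.0], [-0.078, 0.997, 0.0], [0.997, 0.078, -0.0]]
yaw err of tool y to stand y: turn about tool x -0.011459146641550979
shift mm [  3.2 -56.4   0. ]
```

```bash
python3 -m jog '0 0.3 0 0;0 0.6 0 0;0 0.9 0 0;0 1.1 0 0;0 1.3 0 0;0 1.5 0 0;0 1.5 0 0;0 1.5 0 0'
```

```text
time: 18.4
ee_pos: [0.6084, 0.0727, 0.1932]
tcp_rot: [152.3, 90.0, 156.7]
wrist_force: [-0.3, -2.1, 2.5]
opening: 0.0342
```

```bash
python3 -m jog '0 0.3 0 0;0 0.6 0 0;0 0.9 0 0;0 1.1 0 0;0 1.3 0 0;0 1.5 0 0;0 1.5 0 0;0 1.5 0 0'
```

```text
time: 19.4
ee_pos: [0.6083, 0.0741, 0.1931]
tcp_rot: [-175.0, 90.0, -170.5]
wrist_force: [0.2, -1.9, -1.5]
opening: 0.0342
```

```bash
python3 -m jog '0 0.2 0 0;0 0.4 0 0;0 0.6 0 0;0 0.8 0 0;0 1 0 0;0 1 0 0;0 1 0 0;0 1 0 0'
```

```text
time: 20.4
ee_pos: [0.6082, 0.0752, 0.1933]
tcp_rot: [155.4, 90.0, 159.9]
wrist_force: [-0.3, -2.2, -2.1]
opening: 0.0342
```

```bash
python3 -m jog '0 0.2 0 0;0 0.4 0 0;0 0.6 0 0;0 0.8 0 0;0 1 0 0;0 1 0 0;0 1 0 0;0 1 0 0'
```

```text
time: 21.4
ee_pos: [0.6082, 0.0762, 0.1933]
tcp_rot: [92.0, 90.0, 96.5]
wrist_force: [-0.5, -1.7, -1.8]
opening: 0.034
```

```bash
python3 -m jog '0 0.2 0 0;0 0.4 0 0;0 0.6 0 0;0 0.8 0 0;0 1 0 0;0 1 0 0;0 1 0 0;0 1 0 0'; python3 - <<'E'
from h import *
go([0,0,0])
for n in ("scene","top"):
    c=camera(n);P=px(c,[.608,.07,.2]).round().astype(int)
    im=c["color"][P[1]-35:P[1]+35,P[0]-45:P[0]+45,::-1];cv2.imwrite(f"pics/e_{n}.png",cv2.resize(im,None,fx=8,fy=8,interpolation=2))
E
```

```text
time: 22.4
ee_pos: [0.6081, 0.0772, 0.1933]
tcp_rot: [-104.7, 90.0, -100.2]
wrist_force: [-1.4, -2.8, -0.8]
opening: 0.0337
t 22.4 ee [0.6081 0.0772 0.1933] F stand -1.62 -2.65 -0.85 open 0.033728597146849934 q6 [ 7.2 13.2 15.1 91.9 -0.   2.7]
axes [[-0.0, -0.0, -1.0], [-0.078, 0.997, -0.0], [0.997, 0.078, -0.0]]
yaw err of tool y to stand y: turn about tool x -0.010818294845452143
shift mm [ 193.3  -29.3 -612.3]
```

```bash
python3 -m jog '0 0.2 0 0;0 0.4 0 0;0 0.6 0 0;0 0.8 0 0;0 1 0 0;0 1 0 0;0 1 0 0;0 1 0 0'
```

```text
time: 23.5
ee_pos: [0.6081, 0.0773, 0.1932]
tcp_rot: [-92.9, 89.9, -88.5]
wrist_force: [-0.1, -7.8, -0.5]
opening: 0.0341
```

Pushing one more millimetre moved the boom only 0.1 mm and the force jumped from 2.8 to 7.8 N, so the boom is locked. I'll unload, open, rise and check it with a picture.

```bash
python3 -m jog '0 -1.5 0 0;0 -1.5 0 0;0 -1.5 0 0;0 -1.5 0 0;0 -1.5 0 0;-20 -1.5 0 0;-45 -1.5 0 0;-70 -1.5 0 0' 0.6; python3 -m jog '0 -30 -7 -3;0 -60 -14 -6;0 -90 -21 -9;0 -120 -28 -9.4;0 -150 -33 -9.4;0 -180 -37 -9.4;0 -180 -37 -9.4;0 -180 -37 -9.4' 0.4; python3 - <<'E'
from h import *
go([.557,-.1055,.2])
for n,w in (("scene",(.612,.03,.2)),("top",(.612,.03,.2))):
    c=camera(n);cv2.imwrite(f"pics/full3_{n}.png",c["color"][:,:,::-1]);P=px(c,w).round().astype(int)
    im=c["color"][P[1]-45:P[1]+45,P[0]-60:P[0]+60,::-1];cv2.imwrite(f"pics/f_{n}.png",cv2.resize(im,None,fx=6,fy=6,interpolation=2))
    print(n,P)
E
```

```text
time: 24.5
ee_pos: [0.6081, 0.0767, 0.264]
tcp_rot: [102.4, 90.0, 106.9]
wrist_force: [0.4, -0.1, 0.5]
opening: 0.0513
time: 25.5
ee_pos: [0.5854, -0.1053, 0.2633]
tcp_rot: [78.8, 90.0, 92.6]
wrist_force: [-0.4, -0.4, 0.1]
opening: 0.0343
t 25.5 ee [ 0.5854 -0.1053  0.2633] F stand -0.42 -0.33 0.08 open 0.03426962151383226 q6 [-10.2  12.3  21.9  99.6   0.  -24.1]
axes [[-0.0, 0.0, -1.0], [-0.24, 0.971, 0.0], [0.971, 0.24, 0.0]]
yaw err of tool y to stand y: turn about tool x 9.376621099741516
shift mm [ 63.3   6.6 -27.6]
scene [342 223]
top [289 216]
```

View pics/f_scene.png

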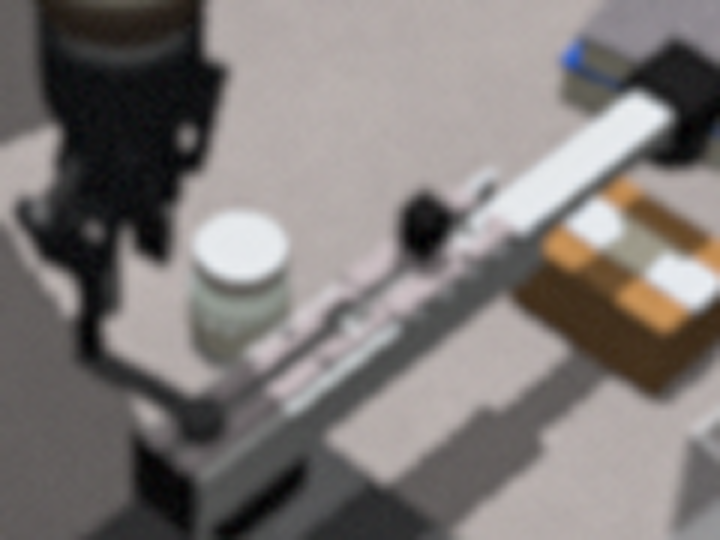

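View pics/f_top.png

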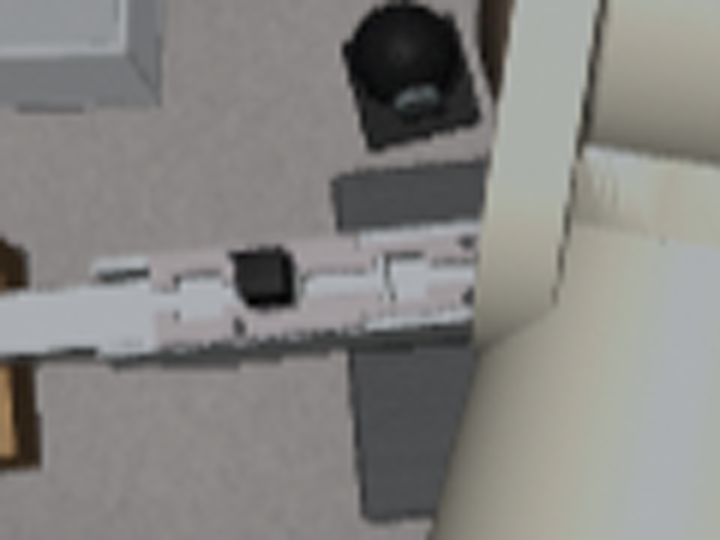

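The cap has moved along and stands up, at px ≈(273,217) in the top view, with its neck visible in the scene view. The peg is just below the fingers, so next I'll straddle it.

```bash
python3 -m jog '0 2 -9 0;0 4 -18 0;0 6.5 -27.5 0;-0 6.5 -27.5 0;15 6.5 -27.5 0;30 6.5 -27.5 0;40 6.5 -27.5 0;40 6.5 -27.5 0' 0.4; python3 - <<'E'
from h import *
go([.557,-.1055,.2])
c=camera("scene");P=px(c,[.557,-.1055,.21]).round().astype(int)
im=c["color"][P[1]-40:P[1]+40,P[0]-45:P[0]+55,::-1];cv2.imwrite(f"pics/g.png",cv2.resize(im,None,fx=7,fy=7,interpolation=2));print(P)
E
```

```text
time: 26.6
ee_pos: [0.5568, -0.1059, 0.2223]
tcp_rot: [154.3, 89.9, 168.1]
wrist_force: [0.2, -0.1, 0.1]
opening: 0.0346
t 26.6 ee [ 0.5568 -0.1059  0.2223] F stand 0.16 -0.07 0.09 open 0.03461714336445697 q6 [-10.8   7.2  11.5  94.4   0.  -24.7]
axes [[-0.002, 0.0, -1.0], [-0.24, 0.971, 0.001], [0.971, 0.24, -0.001]]
yaw err of tool y to stand y: turn about tool x 9.385989741732818
shift mm [22.3  0.3  0.4]
[296 232]
```

View pics/g.png

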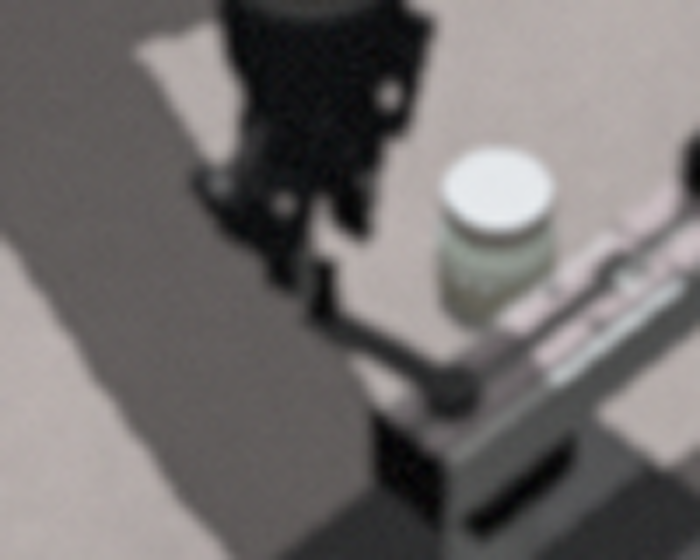

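```bash
python3 -m jog '6 0 0 0;12 0 0 0;18 0 0 0;22 0 0 0;22 0 0 0;22 0 0 0;22 0 0 0;22 0 0 0' 0.27 20; python3 -c "
from h import *
go([.557,-.1055,.2])"
```

```text
time: 27.65
ee_pos: [0.5572, -0.106, 0.2015]
tcp_rot: [-19.0, 90.0, -5.1]
wrist_force: [-0.1, -0.2, -0.2]
opening: 0.0228
t 27.65 ee [ 0.5572 -0.106   0.2015] F stand -0.12 -0.19 -0.16 open 0.02281992259343923 q6 [-10.8   6.8   8.7  91.9   0.  -24.7]
axes [[0.0, -0.0, -1.0], [-0.24, 0.971, -0.0], [0.971, 0.24, 0.0]]
yaw err of tool y to stand y: turn about tool x 9.388814633557109
shift mm [ 1.5  0.5 -0.1]
```

```bash
python3 -m jog '0 -5.9 0.3 -5;0 -11.8 1 -10;0 -17.6 2.3 -15;0 -23.3 4.1 -20;0 -28.7 6.4 -25;0 -34 9.1 -30;0 -39 12.3 -35;0 -43.7 15.9 -40'
```

```text
time: 28.65
ee_pos: [0.5827, -0.1447, 0.2014]
tcp_rot: [118.2, 89.9, 172.3]
wrist_force: [-3.2, 1.1, 1.7]
opening: 0.023
```

```bash
python3 -m jog '0 -5.9 0.3 -5;0 -11.8 1 -10;0 -17.6 2.3 -15;0 -23.3 4.1 -20;0 -28.7 6.4 -25;0 -34 9.1 -30;0 -39 12.3 -35;0 -43.7 15.9 -40'; python3 -c "
from h import *
go([.626,-.1575,.2])"
```

```text
time: 29.65
ee_pos: [0.6275, -0.158, 0.2013]
tcp_rot: [125.0, 89.9, -141.0]
wrist_force: [-2.4, -1.3, 1.1]
opening: 0.0231
t 29.65 ee [ 0.6275 -0.158   0.2013] F stand -2.47 -1.16 1.06 open 0.02306984573167249 q6 [-1.410e+01  1.840e+01  2.230e+01  9.400e+01 -1.000e-01 -1.081e+02]
axes [[-0.001, -0.001, -1.0], [-0.998, -0.07, 0.001], [-0.07, 0.998, -0.001]]
yaw err of tool y to stand y: turn about tool x 89.52757178965234
shift mm [1.3 1.4 0.6]
```

```bash
python3 -m jog '0 -0.5 0 0;0 -1 0 0;0 -1.5 0 0;0 -2 0 0;0 -2.5 0 0;0 -3 0 0;0 -3 0 0;0 -3 0 0'
```

```text
time: 30.65
ee_pos: [0.6308, -0.1572, 0.2013]
tcp_rot: [-76.4, 90.0, 17.5]
wrist_force: [-1.7, -0.9, -0.4]
opening: 0.0232
```

```bash
python3 -m jog '0 -0.3 0 0;0 -0.6 0 0;0 -0.9 0 0;0 -1.2 0 0;0 -1.5 0 0;0 -1.5 0 0;0 -1.5 0 0;0 -1.5 0 0'
```

```text
time: 31.65
ee_pos: [0.6322, -0.1572, 0.2013]
tcp_rot: [-78.9, 90.0, 15.0]
wrist_force: [-1.1, -1.7, -0.2]
opening: 0.0233
```

```bash
python3 -m jog '0 -0.3 0 0;0 -0.6 0 0;0 -0.9 0 0;0 -1.2 0 0;0 -1.5 0 0;0 -1.5 0 0;0 -1.5 0 0;0 -1.5 0 0'
```

```text
time: 32.65
ee_pos: [0.6333, -0.1572, 0.2013]
tcp_rot: [91.6, 90.0, -174.5]
wrist_force: [-4.4, -1.7, 0.0]
opening: 0.0227
```

Force is rising and motion is falling short, so this is probably the stop. One more push to confirm.

```bash
python3 -m jog '0 -0.3 0 0;0 -0.6 0 0;0 -0.9 0 0;0 -1.2 0 0;0 -1.5 0 0;0 -1.5 0 0;0 -1.5 0 0;0 -1.5 0 0'
```

```text
time: 33.65
ee_pos: [0.6336, -0.1572, 0.2012]
tcp_rot: [89.4, 89.8, -176.8]
wrist_force: [-10.9, -2.4, 2.6]
opening: 0.0229
```

```bash
python3 -m jog '0 1.5 0 0;0 3 0 0;0 4.5 0 0;0 4.5 0 0;0 4.5 0 0;0 4.5 0 0;0 4.5 0 0;0 4.5 0 0' 0.4; python3 -m jog '-10 0 0 0;-25 0 0 0;-45 0 0 0;-70 0 0 0;-100 0 0 0;-100 40 0 0;-100 80 0 0;-100 130 0 0'; python3 -m jog '0 60 0 0;0 110 -40 0;0 120 -90 0;0 120 -140 0;0 120 -200 0;0 120 -200 0;0 120 -200 0;0 120 -200 0';python3 - <<'E'
from h import *
go([0,0,.2])
for n in ("scene","top"):
    c=camera(n);cv2.imwrite(f"pics/end_{n}.png",c["color"][:,:,::-1])
a=cv2.imread("pics/end_scene.png")[180:305,280:410];b=cv2.imread("pics/end_top.png")[160:290,195:360]
cv2.imwrite("pics/end.png",np.hstack([cv2.resize(a,(420,404),interpolation=2),cv2.resize(b,(380,404),interpolation=2)])[:,:800])
E
```

```text
time: 34.65
ee_pos: [0.6307, -0.1573, 0.2013]
tcp_rot: [-126.9, 90.0, -33.1]
wrist_force: [0.8, -0.4, -0.2]
opening: 0.0343
time: 35.65
ee_pos: [0.5001, -0.1661, 0.3017]
tcp_rot: [-113.6, 90.0, -19.7]
wrist_force: [0.3, -0.7, 1.8]
opening: 0.0341
time: 36.65
ee_pos: [0.395, -0.3728, 0.3023]
tcp_rot: [-129.7, 89.9, -35.8]
wrist_force: [-0.8, -0.5, -0.4]
opening: 0.034
t 36.65 ee [ 0.395  -0.3728  0.3023] F stand -0.83 -0.48 -0.37 open 0.03399269604715975 q6 [ -43.4    6.3   19.5  103.2    0.  -137.3]
axes [[0.001, -0.001, -1.0], [-0.998, -0.069, -0.001], [-0.069, 0.998, -0.001]]
yaw err of tool y to stand y: turn about tool x 89.44500625718487
shift mm [101.6 368.5 399.2]
```

View pics/end.png

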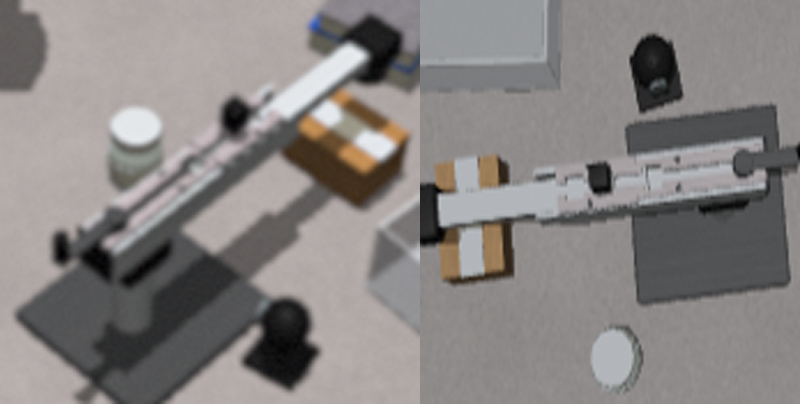

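```bash
python3 - <<'E'
from h import *
print(bot.job_done())
E
```

```text
the job is handed in; nothing more can be done
None
```

The boom now sits locked in the next hole and the clamp lever is closed at its stop. I handed the job in at about 37 s, with the gripper clear of everything.

- **Boom:** I gripped the button cap, pressed it about 6 mm and slid the boom about 17 mm off the first hole. Then I let go and pushed only on the cap's side, in 1 to 1.5 mm steps. The boom stopped about 56 mm out: a further 1 mm push moved it only 0.1 mm and the force rose from 2.8 to 7.8 N, well under the 20 N limit.
- **Lever:** I moved the peg round about 80° with the fingers straddling it. At the end, a 1.5 mm push moved it only 0.3 mm at about 11 N. I backed off without dragging it.
- **Last pictures:** The lever lies along the rail pointing away from the camera. The button cap is in its new place and looks raised, and the jar, webcam and parcel look undisturbed.

The button being fully up rests on the locking force and on its looks in the pictures. I did not measure its height, and I did not pull the boom back to check the lock that way. The lever's final angle was also judged by force and eye.

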